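# Set bearing clearance with a click ring

## Robot

A 6-joint arm with a two-finger parallel gripper is mounted at the origin on the work surface; the furniture and walls round the work are solid. World frame = base frame: x ahead of the robot, y to its left, z up, the work surface at z = 0. Lengths are in m, angles in rad, forces in N, time in s.
With the tool pointing down it reaches from about 0.275 to 1 m from the base axis. Payload 8.4 kg.
Tool frame: the origin (TCP) lies between the finger pads; the fingertips stand 17 mm ahead of it and the grasp point (between the pads) lies 2 mm behind it; z points along the fingers, y is the direction in which the jaws open and shut (so a half turn about z gives the same grasp; the last joint's range is limited). The gripper opens to 85 mm and grips with 20 to 120 N. Pads are 22 mm wide; open, the fingers measure 114 mm over their backs; the gripper's body (76 mm by 85 mm) begins 54 mm behind the grasp point. The pads swing forward as they close: fully open they stand 13 mm farther back than shut.
Start: joints at [-0.002, 0.353, 1.633, -0, 1.155, -0.002], TCP at [0.625, -0, 0.248] pointing down, gripper open.
Joint ranges: [-2.63, 2.63], [-0.92, 2.1], [0.06, 2.66], [-1.3, 4.44], [0, 2.69], [-3.02, 3.02]. Speed limits (rad/s): [2.22, 2.22, 2.79, 3.14, 3.14, 3.14].

## Interface

Orientations are given as a unit quaternion [x, y, z, w].
In Python, from cell import get_state, grab_frame, camera_model, hand_in gives the robot as it stands. The module is installed in compiled form; this text tells all that it offers.
- The arm moves only by the tool play_rows, never from a script. Its argument "steps" is a list of rows, each an object with "linear": the shift along the tool's x, y, z in m, a list of three; "angular": the turn, a rotation vector about the tool's x, y, z in degrees, a list of three; "gripper": the closure, from -1 (fully open) to 1 (shut). In form: [{"linear": [dx, dy, dz], "angular": [rx, ry, rz], "gripper": gripper}, ...]. A call has 1 to 5 rows; each row shifts and turns the pose as measured when the row begins, along the tool's axes as they then stand; what a row does not reach is not made up. A row lasts 1/10 s, in which the tool goes at most 50 mm and 8.59 degrees, less where a joint would pass 70% of its speed; a pose out of reach is approached as far as the arm can. A call is refused whole if a number of a shift passes 0.05 or a number of a turn 8.59, either way. A call with a gripper value outside its range is refused whole. The fingers move at their own pace and stop on an object; "grip_force" is the grip in N (left out, the last holds). Time passes only in rows, so rows that do not move let the fingers close. It gives the time, the measured TCP pose, the force and the opening at its end, in the units of the state.
- get_state(): the state, without advancing time (a new reading comes with each control period).
- grab_frame(name): name is "scene" or "side" or "wrist"; returns the picture (480x640x3 uint8, red, green, blue); there is no depth.
- camera_model(name): a dict with "fx", "fy", "cx", "cy" (pixels), "rvec" (rotation vector, rad) and "tvec" (3), from world to camera coordinates, as OpenCV has them. Camera axes: x right, y down, z forward; pixel columns grow to the right and rows downward; lengths in m; the calibration is good to about 2 mm. A picture is of the moment at which its call begins: read the wrist's pose just before it. camera_model takes no time and is no camera call; for the wrist camera it gives the pose at the moment of the call.
- hand_in(): hands the job in, once; it reports no verdict.
The state is a dict: "time": time; "qpos": joint angles; "dq": joint speeds; "joint_efforts": joint torques, N m; "tool_pos": TCP position; "ee_rot": TCP orientation; "ft_force": force on the tool from outside, world axes, zero at the start; "torque": the same for the moment, N m; "opening": opening from 0.0 (shut) to 1.0 (fully open).
Only numpy, scipy, OpenCV 4.12 (cv2) and the standard library are available. Lean on these libraries where they do the work, as an engineer would, in place of code of your own. Each camera call takes 0.05 s, during which the arm holds its last target.

## Task

Set the running clearance of the bearing adjuster: turn its fluted ring clockwise (seen from above) until you feel the bearing faces inside touch, bearing on them only gently, then turn it back exactly three clicks and let go. Leave the gearheads and the bush beside it where they are.

Things in the scene. Friction and masses are not known exactly. Their poses are not given: they have to be found in the camera images.
- adjuster: Bearing adjuster, bolted down: dark steel base plate 130 x 110 x 12 mm carrying a grey round housing (72 mm across, 60 mm at its top, 52 mm above the table) with a small brass grease nipple on its +y side and a white index line on its -x side. Origin: centre of the plate's underside, on the turning axis of the ring; z up.
- ring_grip (a point): Centre of the bright aluminium adjusting ring on the housing, on its vertical turning axis, 78 mm above the table. The ring is a cylinder 54 mm across, from 56 to 92 mm above the table, with 20 dark flutes round it and a red mark on its top (its own -x side; the frame turns with it). Grip it from above across its diameter, in any direction.
- nose (a point): Top of the fixed round steel nose, 18 mm across, that stands out of the middle of the ring, 104 mm above the table. Inside, the bearing faces meet 16 mm from the axis, so 0.016 N m on the ring presses them together with 1 N. They count as touching at over 5 N held for 0.15 s and are damaged above 25 N (0.4 N m beyond friction).
- ring (a joint): Ring angle, rad, growing clockwise seen from above (tightening). 20 clicks a turn, one every 0.314 rad; riding over a click takes up to 0.15 N m. It starts 1.0 to 2.6 rad short of touching; where the faces touch is not known beforehand. There it meets a stiffly sprung stop (2.5 N m/rad), 0.02 rad past the rest point of a click: three clicks back is 0.96 rad from first contact.
- gearhead_2_mid (a point): Middle of a loose gearhead, a black 60 mm cube-like gearbox with a yellow shaft cap (80 x 61 x 60 mm), 30 mm above its underside; leave it alone.
- gearhead_5_mid (a point): Middle of another loose gearhead of the same kind (80 x 61 x 60 mm), 30 mm above its underside; leave it alone.
- bush_3_mid (a point): Middle of a loose black plastic bush standing upright (45 mm in diameter, 92 mm tall), 46 mm above its underside; leave it alone.
Mind the look-alikes: they are no part of the job. Leave any blue, green or orange look-alike of the adjuster alone.

How it is judged:
On the way:
1. the bearing faces touch, pressed together with more than 5 N (contact force between face_ring and face_fixed above 5 N), for 0.15 s.
At the end, for the whole second after the job is handed in: After touching, the ring stands three clicks (0.94 rad, within 0.4 of a click = 0.13 rad) back from the click at which the bearing faces touch, at rest and let go (distance between face_ring and face_fixed between 0.0199 and 0.0229 m and velocity of joint ring between -0.05 and 0.05 rad/s).
It fails at once if the bearing faces are pressed together with more than 25 N (contact force between face_ring and face_fixed above 25 N).
It fails at once if a gearhead or the bush is moved by more than 20 mm or tipped over (distance of any of gearhead_2_mid, gearhead_5_mid, bush_3_mid from where it was at the start of the episode above 0.02 m).
It also fails if it takes over 72 s, if anything falls off the work surface, if the arm or the gripper's body presses on something with over 40 N, if the wrist force passes 120 N, or if a joint passes its speed limit or range.

## Working session

There is one attempt and no reset: what is moved stays moved. The work goes in short steps, Python scripts to look and compute and a tool call to move; the robot and the scene stay as the last step left them, time stands still between calls to the robot, and variables do not carry over. Pictures are saved under pics/ and viewed, and the job is handed in when it is done.

Besides the shell and the picture viewer there is one more tool, called after "Emit:" as a command line: name --argument value ..., lists and objects as JSON in quotes. play_rows: Moves the arm, as the interface text tells. Its arguments: {"type":"object","properties":{"steps":{"type":"array"},"grip_force":{"type":"number"}},"required":["steps"]}

```bash
mkdir -p pics; python3 - <<'E'
from cell import *
import cv2
s=get_state();print(s)
for n in("scene","side","wrist"):
    print(n,camera_model(n))
    cv2.imwrite(f"pics/{n}0.png",cv2.cvtColor(grab_frame(n),cv2.COLOR_RGB2BGR))
E
```

```text
{'time': 0.0, 'qpos': array([-2.41135745e-03,  3.53645293e-01,  1.63413569e+00,  1.59483110e-05,
        1.15520796e+00, -2.36863108e-03]), 'dq': array([-6.03084531e-04,  7.58504873e-04,  9.53758423e-05,  1.93276929e-03,
        8.91829322e-04, -2.28023686e-03]), 'joint_efforts': array([-2.03471049e-03, -6.05236173e+01, -3.42063046e+01, -2.62302356e-04,
        9.48130677e-03,  3.61521288e-06]), 'tool_pos': array([ 6.24544086e-01, -1.24536619e-06,  2.47562788e-01]), 'ee_rot': array([ 7.07123995e-01,  7.07089223e-01, -4.87312113e-04, -4.99985837e-04]), 'ft_force': array([-1.3089673 , -0.43296481,  1.10442807]), 'torque': array([-0.03372558, -0.03988917, -0.00639658]), 'opening': 0.9983462398647536}
scene {'fx': 509.5102725811597, 'fy': 509.5102725811597, 'cx': 318.82805006891704, 'cy': 237.66400394474022, 'rvec': array([ 1.93668762, -1.11671423,  0.55309741]), 'tvec': array([-0.2431998 ,  0.32247626,  1.0505767 ])}
side {'fx': 619.0161114490501, 'fy': 619.0161114490501, 'cx': 310.0551669011464, 'cy': 234.62776098604328, 'rvec': array([ 0.08132284, -2.83605625,  1.30513422]), 'tvec': array([0.44625174, 0.08608036, 1.7857619 ])}
wrist {'fx': 343.43590822120535, 'fy': 343.43590822120535, 'cx': 324.6977434432287, 'cy': 230.53719471709334, 'rvec': array([-2.80647853e+00, -1.07163250e-03,  2.32510721e-03]), 'tvec': array([-0.62285731, -0.04216419,  0.38158551])}
```

View pics/scene0.png

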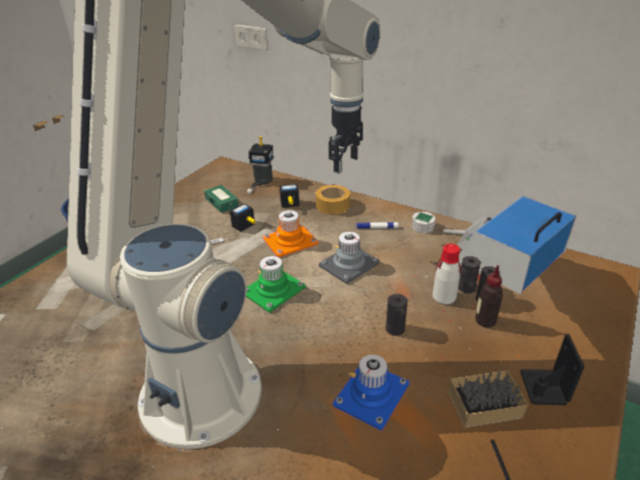

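View pics/side0.png

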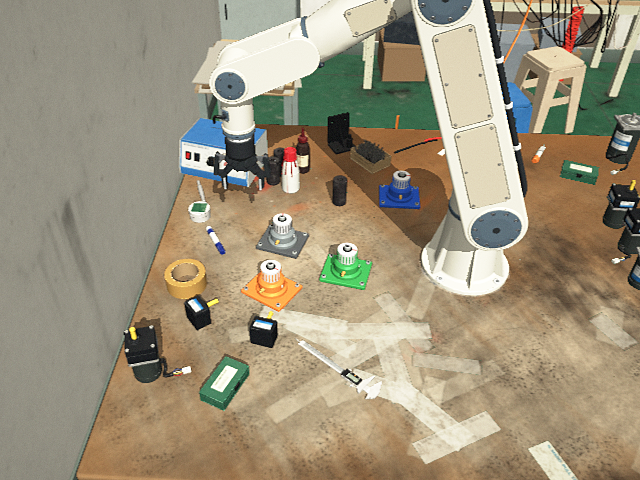

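View pics/wrist0.png

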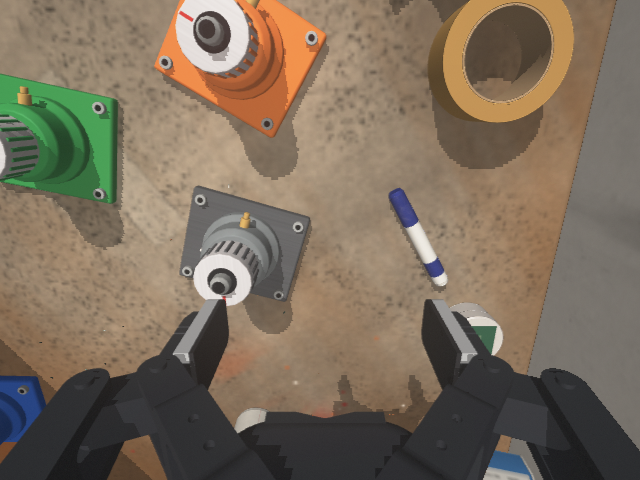

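The picture shows three look-alikes (orange at scene (290,232), green (273,283), blue (371,390)). The grey one is at scene (349,255), side (282,235), wrist (222,280), and its grey housing and dark plate fit the description. I'll confirm it with enlarged crops.

```bash
python3 - <<'E'
import cv2,numpy as np
a=cv2.imread("pics/scene0.png")[220:285,310:390];b=cv2.imread("pics/side0.png")[200:265,245:325];c=cv2.imread("pics/wrist0.png")[175:315,165:325]
f=lambda x:cv2.resize(x,(400,290),interpolation=cv2.INTER_CUBIC)
cv2.imwrite("pics/crop0.png",np.vstack([np.hstack([cv2.resize(a,(400,325)),cv2.resize(b,(400,325))]),cv2.resize(c,(320,275)) is not None and np.hstack([cv2.resize(c,(314,275)),np.zeros((275,486,3),np.uint8)])]))
E
```

```text
(no output)
```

View pics/crop0.png

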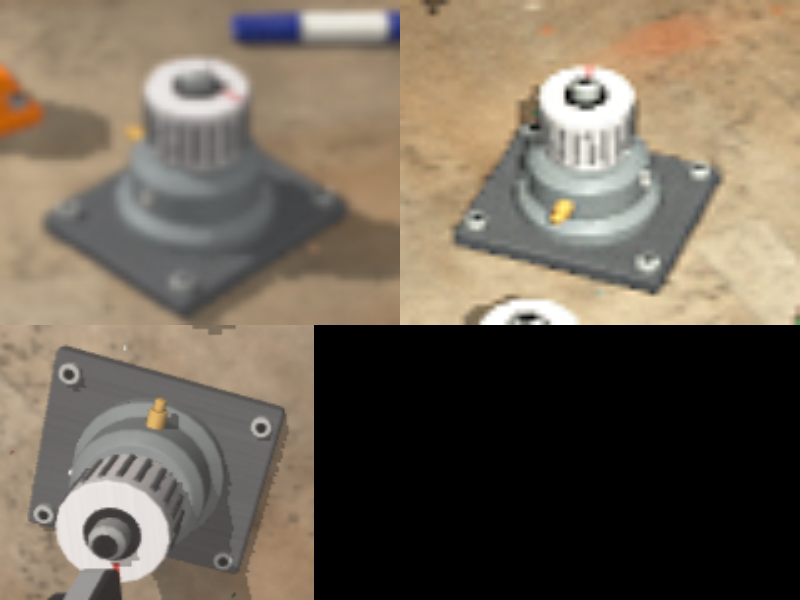

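It is the grey adjuster: brass nipple at wrist (246,220), red mark at the ring's near edge. Next I cast rays through the ring-top centre onto z=0.092.

```bash
cat > h.py <<'E'
import numpy as np,cv2
from cell import *
def ray(m,px):
    R=cv2.Rodrigues(m["rvec"])[0];t=m["tvec"]
    d=R.T@np.array([(px[0]-m["cx"])/m["fx"],(px[1]-m["cy"])/m["fy"],1]);return -R.T@t,d
def plane(m,px,z):
    o,d=ray(m,px);return o+d*(z-o[2])/d[2]
E
python3 - <<'E'
from h import *
for n,p in(("scene",(349.4,238)),("side",(282.4,221)),("wrist",(222.6,279.4))):print(n,plane(camera_model(n),p,.092))
# wrist plate bolts
w=camera_model("wrist")
for p in((200,200),(298,227),(278.5,295.5),(187,271)):print(plane(w,p,.014))
print(plane(w,(246,218),.035), cv2.Rodrigues(w["rvec"])[0].round(3))
print([get_state()[k] for k in("time","tool_pos")])
E
```

```text
scene [ 0.52667221 -0.0654698   0.092     ]
side [ 0.53027175 -0.0532654   0.092     ]
wrist [ 0.52994426 -0.05929588  0.092     ]
[ 0.48894501 -0.00451072  0.014     ]
[ 0.59353792 -0.03503119  0.014     ]
[ 0.56825617 -0.12077625  0.014     ]
[ 0.46387981 -0.08881863  0.014     ]
[ 0.54195978 -0.01822828  0.035     ] [[ 1.     0.    -0.002]
 [ 0.001 -0.944  0.329]
 [-0.001 -0.329 -0.944]]
[0.15, array([ 6.24635618e-01, -4.57251221e-06,  2.47698776e-01])]
```

Emit:
play_rows --steps '[{"linear": [-0.03,-0.045,0],"angular": [0,0,0],"gripper": -1},{"linear": [-0.03,-0.045,0],"angular": [0,0,0],"gripper": -1},{"linear": [0,0,0.03],"angular": [0,0,-8],"gripper": -1},{"linear": [0,0,0.02],"angular": [0,0,-8],"gripper": -1},{"linear": [0,0,0],"angular": [0,0,-8],"gripper": -1}]' --grip_force 40

```text
time: 0.65
tool_pos: [0.5356, -0.0589, 0.1959]
ee_rot: [0.539, 0.842, -0.0, -0.0]
ft_force: [0.5, 0.4, 0.0]
opening: 1.001
```

Emit:
play_rows --steps '[{"linear": [0,0,0],"angular": [0,0,-8.5],"gripper": -1},{"linear": [0,0,0],"angular": [0,0,-8.5],"gripper": -1},{"linear": [0,0,0],"angular": [0,0,-8.5],"gripper": -1},{"linear": [0,0,0],"angular": [0,0,-8.5],"gripper": -1},{"linear": [0,0,0],"angular": [0,0,-8.5],"gripper": -1}]'

```text
time: 1.15
tool_pos: [0.5336, -0.0591, 0.1938]
ee_rot: [0.193, 0.981, -0.0, -0.002]
ft_force: [0.1, 0.6, -1.2]
opening: 1.001
```

Emit:
play_rows --steps '[{"linear": [0,0,0],"angular": [0,0,-8.5],"gripper": -1},{"linear": [0,0,0],"angular": [0,0,-8.5],"gripper": -1},{"linear": [0,0,0],"angular": [0,0,0],"gripper": -1},{"linear": [0,0,0],"angular": [0,0,0],"gripper": -1}]'

```text
time: 1.55
tool_pos: [0.533, -0.0591, 0.1931]
ee_rot: [0.045, 0.999, 0.0, -0.003]
ft_force: [-0.6, -0.1, -0.5]
opening: 1.0
```

```bash
python3 - <<'E'
from h import *
s=get_state();print(s);m=camera_model("wrist");im=grab_frame("wrist");np.save("w1.npy",im);print(m)
cv2.imwrite("pics/w1.png",cv2.cvtColor(im,cv2.COLOR_RGB2BGR))
E
```

```text
{'time': 1.55, 'qpos': array([-1.12985071e-01,  2.81430526e-01,  1.87247255e+00, -3.38684734e-04,
        9.93634223e-01, -1.59413989e+00]), 'dq': array([-0.00033563,  0.00204939,  0.00101069,  0.00135439,  0.000965  ,
       -0.01736389]), 'joint_efforts': array([-4.57929618e-04, -5.14736974e+01, -3.03583932e+01, -2.40070498e-03,
        3.63958790e-02, -3.44151082e-01]), 'tool_pos': array([ 0.53299055, -0.05906095,  0.19305154]), 'ee_rot': array([ 4.47128204e-02,  9.98995450e-01,  6.11421476e-05, -2.97506467e-03]), 'ft_force': array([-0.55229957, -0.09131121, -0.548762  ]), 'torque': array([ 0.02132999, -0.05311888, -0.018643  ]), 'opening': 1.0001349139741447}
{'fx': 343.43590822120535, 'fy': 343.43590822120535, 'cx': 324.6977434432287, 'cy': 230.53719471709334, 'rvec': array([-2.1261656 , -1.94493434, -0.32206945]), 'tvec': array([ 0.01053716, -0.52942724,  0.15660427])}
```

View pics/w1.png

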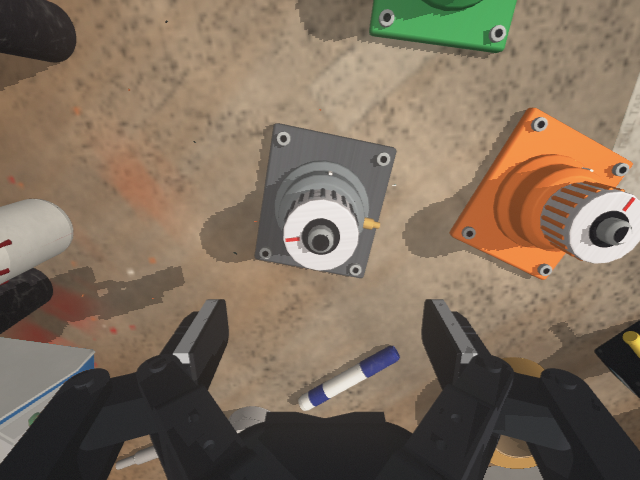

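The ring top is at (320,234), with the red mark at (292,240) and the nipple on its right. I'll fit an ellipse to the bright disc.

```bash
python3 - <<'E'
from h import *
im=np.load("w1.npy");m=camera_model("wrist")
g=im.min(2);c=g[180:290,270:370];_,b=cv2.threshold(c,185,255,cv2.THRESH_BINARY)
b=cv2.morphologyEx(b,cv2.MORPH_CLOSE,np.ones((5,5)))
cs,_=cv2.findContours(b,cv2.RETR_EXTERNAL,cv2.CHAIN_APPROX_NONE);k=max(cs,key=cv2.contourArea);h=cv2.convexHull(k)
e=cv2.fitEllipse(h);p=np.array(e[0])+[270,180];print(e,p,plane(m,p,.092))
for q in((283,139),(384,159.5),(355.5,270),(265.5,254)):print(plane(m,q,.014))
print(plane(m,(319,239),.104))
E
```

```text
((50.72758865356445, 54.317413330078125), (70.12586212158203, 74.53693389892578), 86.56609344482422) [320.72758865 234.31741333] [ 0.52748944 -0.06043043  0.092     ]
[ 0.46538317 -0.08814708  0.014     ]
[ 0.49050037 -0.00218089  0.014     ]
[ 0.59464724 -0.03343067  0.014     ]
[ 0.57011676 -0.11855316  0.014     ]
[ 0.52647793 -0.06135887  0.104     ]
```

Emit:
play_rows --steps '[{"linear": [0.0044,-0.0019,0.02],"angular": [0,0,0],"gripper": -1},{"linear": [0,0,0.02],"angular": [0,0,0],"gripper": -1},{"linear": [0,0,0],"angular": [0,0,0],"gripper": -1},{"linear": [0,0,0],"angular": [0,0,0],"gripper": -1}]'

```text
time: 2.0
tool_pos: [0.5288, -0.0607, 0.1531]
ee_rot: [0.05, 0.999, 0.0, -0.002]
ft_force: [-0.2, -0.2, 1.2]
opening: 0.999
```

```bash
python3 - <<'E'
from h import *
s=get_state();print(s["tool_pos"],s["ee_rot"],s["ft_force"],s["torque"]);m=camera_model("wrist");im=grab_frame("wrist")
cv2.imwrite("pics/w2.png",cv2.cvtColor(im,cv2.COLOR_RGB2BGR))
g=im.min(2)[200:400,240:400];_,b=cv2.threshold(g,185,255,cv2.THRESH_BINARY);b=cv2.morphologyEx(b,cv2.MORPH_CLOSE,np.ones((5,5)))
cs,_=cv2.findContours(b,cv2.RETR_EXTERNAL,cv2.CHAIN_APPROX_NONE);k=max(cs,key=cv2.contourArea);e=cv2.fitEllipse(cv2.convexHull(k));p=np.array(e[0])+[240,200];print(e,p,plane(m,p,.092))
E
```

```text
[ 0.52883134 -0.06065603  0.15305892] [ 5.03396742e-02  9.98729831e-01  1.01286525e-06 -2.15458433e-03] [-0.17007447 -0.15781992  1.23999336] [ 0.03166446 -0.00345593 -0.05510456]
((83.24749755859375, 62.586734771728516), (80.39105224609375, 88.00213623046875), 87.0662612915039) [323.24749756 262.58673477] [ 0.52732418 -0.06044701  0.092     ]
```

View pics/w2.png

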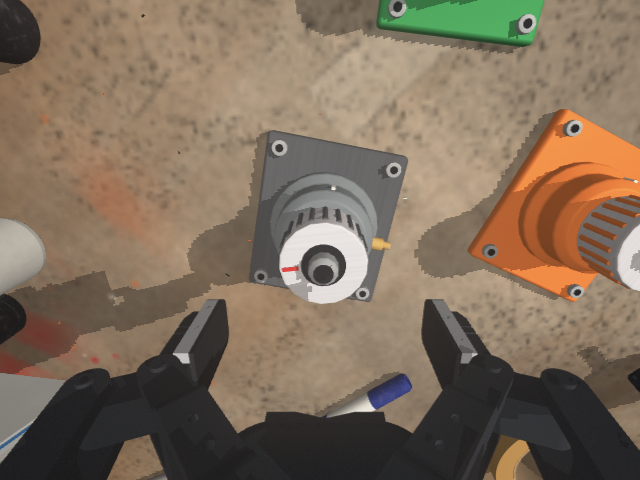

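The ring is centred between the jaws; I'll descend and grip.

Emit:
play_rows --steps '[{"linear": [0.0008,0,0.03],"angular": [0,0,0],"gripper": -1},{"linear": [0,0,0.03],"angular": [0,0,0],"gripper": -1},{"linear": [0,0,0.012],"angular": [0,0,0],"gripper": -1},{"linear": [0,0,0],"angular": [0,0,0],"gripper": -1},{"linear": [0,0,0],"angular": [0,0,0],"gripper": -1}]' --grip_force 30

```text
time: 2.55
tool_pos: [0.5322, -0.061, 0.0846]
ee_rot: [0.052, 0.999, -0.0, 0.002]
ft_force: [-0.4, -0.6, -0.0]
opening: 1.002
```

```bash
python3 - <<'E'
from h import *
s=get_state();print(s["tool_pos"],s["ee_rot"],s["ft_force"],s["torque"],s["qpos"])
cv2.imwrite("pics/w3.png",cv2.cvtColor(grab_frame("wrist"),cv2.COLOR_RGB2BGR))
E
```

```text
[ 0.53220953 -0.06098077  0.08464488] [ 5.19058816e-02  9.98649771e-01 -2.69771804e-04  2.08357641e-03] [-0.44536557 -0.63369978 -0.04457037] [ 0.02341645  0.01162043 -0.01819854] [-1.16719668e-01  4.31580371e-01  1.95363755e+00 -3.93143327e-04
  7.52181429e-01 -1.58337082e+00]
```

View pics/w3.png

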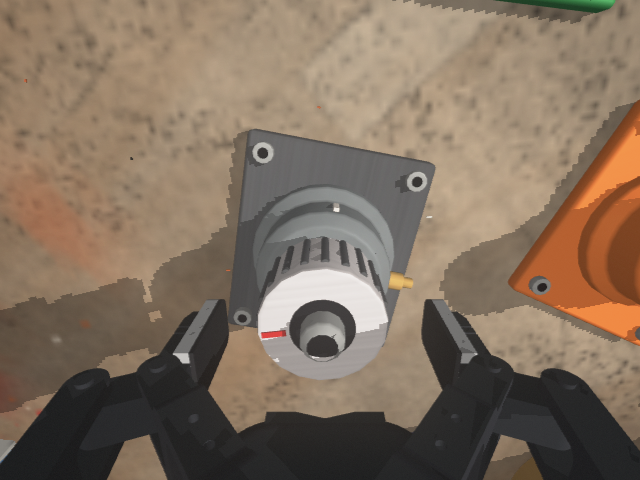

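Emit:
play_rows --steps '[{"linear": [0.0042,0.0,0.003],"angular": [0,0,0],"gripper": -1},{"linear": [0,0,0.003],"angular": [0,0,0],"gripper": -1},{"linear": [0,0,0],"angular": [0,0,0],"gripper": -1}]'

```text
time: 2.9
tool_pos: [0.5295, -0.0607, 0.0811]
ee_rot: [0.052, 0.999, -0.0, 0.004]
ft_force: [-0.1, -0.4, 0.1]
opening: 1.0
```

```bash
python3 - <<'E'
from h import *
s=get_state();print(s["tool_pos"],s["ee_rot"],s["ft_force"],s["torque"])
m=camera_model("wrist");im=grab_frame("wrist")
g=im.min(2)[230:420,230:420];_,b=cv2.threshold(g,185,255,cv2.THRESH_BINARY);b=cv2.morphologyEx(b,cv2.MORPH_CLOSE,np.ones((7,7)))
cs,_=cv2.findContours(b,cv2.RETR_EXTERNAL,cv2.CHAIN_APPROX_NONE);k=max(cs,key=cv2.contourArea);e=cv2.fitEllipse(cv2.convexHull(k));p=np.array(e[0])+[230,230];print(e,p,plane(m,p,.092))
E
```

```text
[ 0.52949326 -0.06072969  0.08112275] [ 5.19915545e-02  9.98637590e-01 -4.23129084e-04  4.43429197e-03] [-0.09122426 -0.35439283  0.06433623] [-0.06240924 -0.03521731  0.04064113]
((89.28660583496094, 89.56764221191406), (76.98692321777344, 129.26402282714844), 83.07914733886719) [319.28660583 319.56764221] [ 0.51944679 -0.06083536  0.092     ]
```

Emit:
play_rows --steps '[{"linear": [0.0015,0.0,0.002],"angular": [0,0.5,0],"gripper": -1},{"linear": [0,0,0],"angular": [0,0,0],"gripper": -1}]'

```text
time: 3.15
tool_pos: [0.5281, -0.0606, 0.0795]
ee_rot: [0.052, 0.999, -0.0, 0.0]
ft_force: [-0.1, -0.7, 0.5]
opening: 0.998
```

Emit:
play_rows --steps '[{"linear": [0,0,0],"angular": [0,0,0],"gripper": 1},{"linear": [0,0,0],"angular": [0,0,0],"gripper": 1},{"linear": [0,0,0],"angular": [0,0,0],"gripper": 1},{"linear": [0,0,0],"angular": [0,0,0],"gripper": 1},{"linear": [0,0,0],"angular": [0,0,0],"gripper": 1}]' --grip_force 30

```text
time: 3.65
tool_pos: [0.5282, -0.0617, 0.08]
ee_rot: [0.052, 0.999, -0.001, -0.0]
ft_force: [0.2, 1.4, -0.8]
opening: 0.62
```

```bash
cat > st.py <<'E'
from h import *
s=get_state();q=s["ee_rot"];print("t",s["time"],"yaw",round(float(np.degrees(2*np.arctan2(q[1],q[0]))),2),"j6",s["qpos"][5].round(4),"pos",s["tool_pos"].round(4),"q",q.round(4),"F",s["ft_force"].round(2),"T",s["torque"].round(3),"e6",s["joint_efforts"][5].round(3),"op",round(s["opening"],3))
E
python3 st.py
```

```text
t 3.65 yaw 174.08 j6 -1.583 pos [ 0.5282 -0.0617  0.08  ] q [ 5.160e-02  9.987e-01 -1.000e-03 -1.000e-04] F [ 0.21  1.39 -0.85] T [ 0.01  -0.043 -0.   ] e6 -0.002 op 0.62
```

Emit:
play_rows --steps '[{"linear": [0,0,0],"angular": [0,0,3],"gripper": 1},{"linear": [0,0,0],"angular": [0,0,3],"gripper": 1},{"linear": [0,0,0],"angular": [0,0,0],"gripper": 1}]'

```text
time: 3.95
tool_pos: [0.5282, -0.0614, 0.0799]
ee_rot: [0.105, 0.994, -0.001, -0.0]
ft_force: [-0.5, -2.0, 1.6]
opening: 0.619
```

```bash
python3 st.py
```

```text
t 3.95 yaw 167.92 j6 -1.4752 pos [ 0.5282 -0.0614  0.0799] q [ 1.052e-01  9.944e-01 -1.000e-03 -1.000e-04] F [-0.46 -2.05  1.6 ] T [-0.341  0.065 -0.072] e6 0.62 op 0.619
```

Emit:
play_rows --steps '[{"linear": [0,0,0],"angular": [0,0,3],"gripper": 1},{"linear": [0,0,0],"angular": [0,0,3],"gripper": 1},{"linear": [0,0,0],"angular": [0,0,0],"gripper": 1}]'

```text
time: 4.25
tool_pos: [0.5283, -0.0612, 0.0799]
ee_rot: [0.156, 0.988, -0.001, -0.0]
ft_force: [-0.8, -0.4, 0.3]
opening: 0.616
```

```bash
python3 st.py
```

```text
t 4.25 yaw 162.03 j6 -1.3719 pos [ 0.5283 -0.0612  0.0799] q [ 0.1562  0.9877 -0.001  -0.    ] F [-0.81 -0.44  0.3 ] T [-0.394  0.146 -0.011] e6 0.675 op 0.616
```

Emit:
play_rows --steps '[{"linear": [0,0,0],"angular": [0,0,3],"gripper": 1},{"linear": [0,0,0],"angular": [0,0,3],"gripper": 1},{"linear": [0,0,0],"angular": [0,0,0],"gripper": 1}]'

```text
time: 4.55
tool_pos: [0.5283, -0.061, 0.0799]
ee_rot: [0.205, 0.979, -0.001, 0.0]
ft_force: [-0.9, -1.2, 0.6]
opening: 0.619
```

```bash
python3 st.py
```

```text
t 4.55 yaw 156.3 j6 -1.2717 pos [ 0.5283 -0.061   0.0799] q [ 2.054e-01  9.787e-01 -9.000e-04  0.000e+00] F [-0.87 -1.18  0.59] T [-0.373  0.199 -0.055] e6 0.667 op 0.619
```

Emit:
play_rows --steps '[{"linear": [0,0,0],"angular": [0,0,3],"gripper": 1},{"linear": [0,0,0],"angular": [0,0,3],"gripper": 1},{"linear": [0,0,0],"angular": [0,0,0],"gripper": 1}]'

```text
time: 4.85
tool_pos: [0.5284, -0.0608, 0.0799]
ee_rot: [0.253, 0.967, -0.001, 0.0]
ft_force: [0.2, -0.3, 0.4]
opening: 0.621
```

```bash
python3 st.py; python3 - <<'E'
from h import *
cv2.imwrite("pics/w4.png",cv2.cvtColor(grab_frame("wrist"),cv2.COLOR_RGB2BGR))
E
```

```text
t 4.85 yaw 150.67 j6 -1.1735 pos [ 0.5284 -0.0608  0.0799] q [ 2.532e-01  9.674e-01 -8.000e-04  0.000e+00] F [ 0.15 -0.34  0.44] T [-0.288  0.207 -0.063] e6 0.65 op 0.621
```

View pics/w4.png

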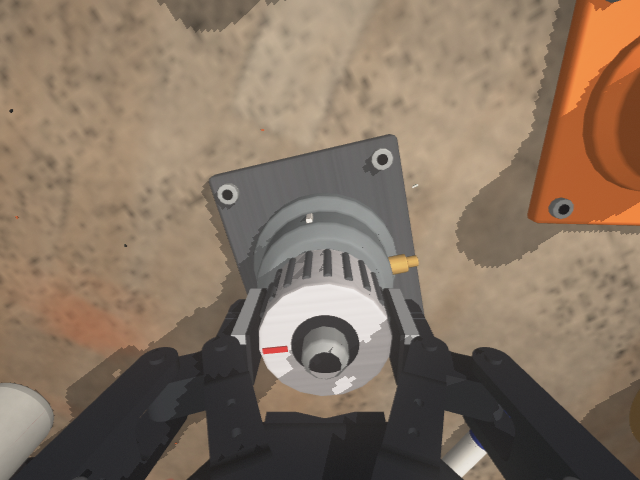

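The red mark stays fixed relative to the fingers, so the ring turns with the grip (about 23° so far). Now I'll take single rows to learn the torque profile of a click.

Emit:
play_rows --steps '[{"linear": [0,0,0],"angular": [0,0,3],"gripper": 1}]'

```text
time: 5.0
tool_pos: [0.5285, -0.0607, 0.0799]
ee_rot: [0.276, 0.961, -0.001, 0.0]
ft_force: [0.8, 2.8, 1.1]
opening: 0.621
```

```bash
python3 st.py
```

```text
t 5.0 yaw 147.91 j6 -1.1256 pos [ 0.5285 -0.0607  0.0799] q [ 2.764e-01  9.610e-01 -7.000e-04  1.000e-04] F [0.8  2.82 1.05] T [0.057 0.093 0.18 ] e6 -1.287 op 0.621
```

Emit:
play_rows --steps '[{"linear": [0,0,0],"angular": [0,0,3],"gripper": 1}]'

```text
time: 5.1
tool_pos: [0.5286, -0.0606, 0.0799]
ee_rot: [0.301, 0.954, -0.001, 0.0]
ft_force: [0.6, 0.4, 0.9]
opening: 0.617
```

```bash
python3 st.py
```

```text
t 5.1 yaw 145.01 j6 -1.0748 pos [ 0.5286 -0.0606  0.0799] q [ 3.006e-01  9.537e-01 -6.000e-04  2.000e-04] F [0.59 0.41 0.92] T [-0.082  0.082  0.082] e6 -0.769 op 0.617
```

Emit:
play_rows --steps '[{"linear": [0,0,0],"angular": [0,0,3],"gripper": 1}]'

```text
time: 5.2
tool_pos: [0.5286, -0.0605, 0.0799]
ee_rot: [0.325, 0.946, -0.001, 0.0]
ft_force: [0.2, -0.1, 0.5]
opening: 0.62
```

```bash
python3 st.py
```

```text
t 5.2 yaw 142.09 j6 -1.0238 pos [ 0.5286 -0.0605  0.0799] q [ 3.249e-01  9.458e-01 -6.000e-04  2.000e-04] F [ 0.19 -0.1   0.49] T [-0.194  0.16   0.027] e6 -0.784 op 0.62
```

Emit:
play_rows --steps '[{"linear": [0,0,0],"angular": [0,0,3],"gripper": 1}]'

```text
time: 5.3
tool_pos: [0.5287, -0.0604, 0.0799]
ee_rot: [0.349, 0.937, -0.001, 0.0]
ft_force: [0.5, 0.7, 0.2]
opening: 0.617
```

```bash
python3 st.py
```

```text
t 5.3 yaw 139.17 j6 -0.9727 pos [ 0.5287 -0.0604  0.0799] q [ 3.488e-01  9.372e-01 -6.000e-04  3.000e-04] F [0.47 0.66 0.16] T [-0.169  0.215  0.043] e6 -0.784 op 0.617
```

Emit:
play_rows --steps '[{"linear": [0,0,0],"angular": [0,0,3],"gripper": 1}]'

```text
time: 5.4
tool_pos: [0.5288, -0.0603, 0.08]
ee_rot: [0.373, 0.928, -0.001, 0.0]
ft_force: [-0.3, 0.4, 0.5]
opening: 0.623
```

```bash
python3 st.py
```

```text
t 5.4 yaw 136.25 j6 -0.9217 pos [ 0.5288 -0.0603  0.08  ] q [ 3.726e-01  9.280e-01 -5.000e-04  3.000e-04] F [-0.34  0.38  0.53] T [-0.139  0.2    0.053] e6 -0.795 op 0.623
```

Emit:
play_rows --steps '[{"linear": [0,0,0],"angular": [0,0,3],"gripper": 1}]'

```text
time: 5.5
tool_pos: [0.5288, -0.0603, 0.08]
ee_rot: [0.396, 0.918, -0.0, 0.0]
ft_force: [-0.4, 1.3, 1.4]
opening: 0.617
```

```bash
python3 st.py
```

```text
t 5.5 yaw 133.32 j6 -0.8705 pos [ 0.5288 -0.0603  0.08  ] q [ 3.962e-01  9.182e-01 -4.000e-04  4.000e-04] F [-0.44  1.28  1.37] T [-0.194  0.205 -0.004] e6 -0.807 op 0.617
```

Emit:
play_rows --steps '[{"linear": [0,0,0],"angular": [0,0,3],"gripper": 1}]'

```text
time: 5.6
tool_pos: [0.5289, -0.0602, 0.0799]
ee_rot: [0.419, 0.908, -0.0, 0.0]
ft_force: [0.7, 1.2, 1.0]
opening: 0.617
```

```bash
python3 st.py
```

```text
t 5.6 yaw 130.4 j6 -0.8195 pos [ 0.5289 -0.0602  0.0799] q [ 4.195e-01  9.078e-01 -4.000e-04  4.000e-04] F [0.66 1.18 1.02] T [-0.052  0.216  0.1  ] e6 -0.723 op 0.617
```

Emit:
play_rows --steps '[{"linear": [0,0,0],"angular": [0,0,3],"gripper": 1},{"linear": [0,0,0],"angular": [0,0,3],"gripper": 1}]'

```text
time: 5.8
tool_pos: [0.5291, -0.06, 0.0799]
ee_rot: [0.465, 0.885, -0.0, 0.0]
ft_force: [1.4, -0.5, 1.5]
opening: 0.616
```

```bash
python3 st.py
```

```text
t 5.8 yaw 124.57 j6 -0.7175 pos [ 0.5291 -0.06    0.0799] q [ 4.651e-01  8.853e-01 -3.000e-04  5.000e-04] F [ 1.39 -0.49  1.48] T [-0.224  0.279  0.111] e6 -0.759 op 0.616
```

Emit:
play_rows --steps '[{"linear": [0,0,0],"angular": [0,0,2],"gripper": 1},{"linear": [0,0,0],"angular": [0,0,2],"gripper": 1}]'

```text
time: 6.0
tool_pos: [0.5292, -0.06, 0.0799]
ee_rot: [0.494, 0.869, -0.0, 0.0]
ft_force: [0.7, 0.1, 0.3]
opening: 0.624
```

```bash
python3 st.py
```

```text
t 6.0 yaw 120.78 j6 -0.6511 pos [ 0.5292 -0.06    0.0799] q [ 4.941e-01  8.694e-01 -3.000e-04  5.000e-04] F [0.72 0.06 0.33] T [-0.186  0.293  0.06 ] e6 -0.474 op 0.624
```

Emit:
play_rows --steps '[{"linear": [0,0,0],"angular": [0,0,2],"gripper": 1},{"linear": [0,0,0],"angular": [0,0,2],"gripper": 1}]'

```text
time: 6.2
tool_pos: [0.5293, -0.0599, 0.0799]
ee_rot: [0.522, 0.853, -0.0, 0.0]
ft_force: [0.3, 0.6, 1.6]
opening: 0.618
```

```bash
python3 st.py
```

```text
t 6.2 yaw 117.01 j6 -0.5853 pos [ 0.5293 -0.0599  0.0799] q [ 5.224e-01  8.527e-01 -3.000e-04  5.000e-04] F [0.35 0.56 1.56] T [-0.123  0.375  0.077] e6 -0.502 op 0.618
```

```bash
python3 - <<'E'
from h import *
cv2.imwrite("pics/w5.png",cv2.cvtColor(grab_frame("wrist"),cv2.COLOR_RGB2BGR)[180:420,200:460])
E
python3 st.py
```

```text
t 6.25 yaw 116.89 j6 -0.5832 pos [ 0.5293 -0.0599  0.0799] q [ 5.233e-01  8.521e-01 -3.000e-04  5.000e-04] F [0.99 0.68 0.2 ] T [-0.157  0.317 -0.014] e6 -0.348 op 0.616
```

View pics/w5.png

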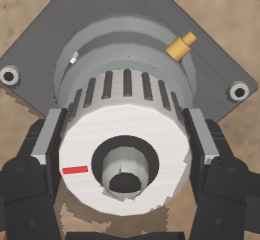

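Emit:
play_rows --steps '[{"linear": [0,0,0],"angular": [0,0,2],"gripper": 1}]'

```text
time: 6.35
tool_pos: [0.5294, -0.0599, 0.0799]
ee_rot: [0.537, 0.844, -0.0, 0.0]
ft_force: [0.1, 0.6, 1.3]
opening: 0.618
```

```bash
python3 st.py
```

```text
t 6.35 yaw 115.05 j6 -0.5511 pos [ 0.5294 -0.0599  0.0799] q [ 5.369e-01  8.436e-01 -3.000e-04  5.000e-04] F [0.14 0.6  1.28] T [-0.11   0.364  0.007] e6 -0.834 op 0.618
```

The mark is still fixed relative to the fingers, so there is no slip. Tz is about 0–0.1 and shows no contact, so I continue in small steps.

Emit:
play_rows --steps '[{"linear": [0,0,0],"angular": [0,0,2],"gripper": 1}]'

```text
time: 6.45
tool_pos: [0.5295, -0.0598, 0.0799]
ee_rot: [0.551, 0.835, -0.0, 0.0]
ft_force: [0.2, 0.9, 1.0]
opening: 0.618
```

```bash
python3 st.py
```

```text
t 6.45 yaw 113.17 j6 -0.5182 pos [ 0.5295 -0.0598  0.0799] q [ 5.507e-01  8.347e-01 -2.000e-04  5.000e-04] F [0.22 0.86 1.03] T [-0.116  0.269  0.119] e6 -0.452 op 0.618
```

Emit:
play_rows --steps '[{"linear": [0,0,0],"angular": [0,0,2],"gripper": 1}]'

```text
time: 6.55
tool_pos: [0.5295, -0.0598, 0.0799]
ee_rot: [0.564, 0.826, -0.0, 0.0]
ft_force: [1.6, 1.3, 1.7]
opening: 0.613
```

```bash
python3 st.py
```

```text
t 6.55 yaw 111.3 j6 -0.4856 pos [ 0.5295 -0.0598  0.0799] q [ 5.643e-01  8.256e-01 -2.000e-04  5.000e-04] F [1.56 1.33 1.74] T [-0.135  0.317  0.146] e6 -0.399 op 0.613
```

Emit:
play_rows --steps '[{"linear": [0,0,0],"angular": [0,0,1.5],"gripper": 1}]'

```text
time: 6.65
tool_pos: [0.5296, -0.0598, 0.0799]
ee_rot: [0.574, 0.819, -0.0, 0.0]
ft_force: [0.3, -0.7, 0.6]
opening: 0.618
```

```bash
python3 st.py
```

```text
t 6.65 yaw 109.89 j6 -0.4608 pos [ 0.5296 -0.0598  0.0799] q [ 5.744e-01  8.186e-01 -2.000e-04  5.000e-04] F [ 0.3  -0.7   0.59] T [-0.198  0.344  0.102] e6 -0.161 op 0.618
```

Emit:
play_rows --steps '[{"linear": [0,0,0],"angular": [0,0,2],"gripper": 1}]'

```text
time: 6.75
tool_pos: [0.5296, -0.0597, 0.0799]
ee_rot: [0.588, 0.809, -0.0, 0.001]
ft_force: [1.6, 0.9, -0.2]
opening: 0.615
```

```bash
python3 st.py
```

```text
t 6.75 yaw 107.95 j6 -0.427 pos [ 0.5296 -0.0597  0.0799] q [ 5.881e-01  8.088e-01 -2.000e-04  5.000e-04] F [ 1.59  0.95 -0.18] T [-0.156  0.333  0.06 ] e6 -0.6 op 0.615
```

Emit:
play_rows --steps '[{"linear": [0,0,0],"angular": [0,0,2],"gripper": 1}]'

```text
time: 6.85
tool_pos: [0.5297, -0.0597, 0.08]
ee_rot: [0.602, 0.799, -0.0, 0.001]
ft_force: [1.5, -0.3, 0.4]
opening: 0.622
```

```bash
python3 st.py
```

```text
t 6.85 yaw 105.99 j6 -0.3928 pos [ 0.5297 -0.0597  0.08  ] q [ 6.019e-01  7.986e-01 -2.000e-04  5.000e-04] F [ 1.48 -0.35  0.41] T [-0.114  0.296  0.088] e6 -0.502 op 0.622
```

Emit:
play_rows --steps '[{"linear": [0,0,0],"angular": [0,0,2],"gripper": 1}]'

```text
time: 6.95
tool_pos: [0.5298, -0.0597, 0.08]
ee_rot: [0.615, 0.788, -0.0, 0.001]
ft_force: [1.4, 0.2, 0.3]
opening: 0.62
```

```bash
python3 st.py
```

```text
t 6.95 yaw 104.03 j6 -0.3585 pos [ 0.5298 -0.0597  0.08  ] q [ 6.154e-01  7.882e-01 -1.000e-04  6.000e-04] F [1.44 0.18 0.34] T [-0.062  0.301  0.104] e6 -0.506 op 0.62
```

Emit:
play_rows --steps '[{"linear": [0,0,0],"angular": [0,0,2],"gripper": 1}]'

```text
time: 7.05
tool_pos: [0.5298, -0.0597, 0.0799]
ee_rot: [0.629, 0.777, -0.0, 0.001]
ft_force: [0.8, 0.4, 0.9]
opening: 0.623
```

```bash
python3 st.py
```

```text
t 7.05 yaw 102.06 j6 -0.3243 pos [ 0.5298 -0.0597  0.0799] q [ 6.289e-01  7.775e-01 -1.000e-04  6.000e-04] F [0.77 0.36 0.87] T [-0.059  0.308  0.059] e6 -0.513 op 0.623
```

Emit:
play_rows --steps '[{"linear": [0,0,0],"angular": [0,0,2],"gripper": 1}]'

```text
time: 7.15
tool_pos: [0.5299, -0.0597, 0.08]
ee_rot: [0.642, 0.767, -0.0, 0.001]
ft_force: [1.2, 0.2, 0.4]
opening: 0.624
```

```bash
python3 st.py
```

```text
t 7.15 yaw 100.1 j6 -0.2899 pos [ 0.5299 -0.0597  0.08  ] q [ 6.421e-01  7.666e-01 -1.000e-04  6.000e-04] F [1.23 0.24 0.41] T [-0.05   0.396  0.023] e6 -0.521 op 0.624
```

Emit:
play_rows --steps '[{"linear": [0,0,0],"angular": [0,0,2],"gripper": 1}]'

```text
time: 7.25
tool_pos: [0.53, -0.0596, 0.0799]
ee_rot: [0.655, 0.755, -0.0, 0.001]
ft_force: [0.5, 0.4, 1.0]
opening: 0.619
```

```bash
python3 st.py
```

```text
t 7.25 yaw 98.13 j6 -0.2556 pos [ 0.53   -0.0596  0.0799] q [ 6.552e-01  7.555e-01 -0.000e+00  6.000e-04] F [0.49 0.37 1.01] T [-0.033  0.383  0.024] e6 -0.529 op 0.619
```

Emit:
play_rows --steps '[{"linear": [0,0,0],"angular": [0,0,2],"gripper": 1}]'

```text
time: 7.35
tool_pos: [0.5301, -0.0597, 0.08]
ee_rot: [0.668, 0.744, 0.0, 0.001]
ft_force: [1.5, 0.3, 0.1]
opening: 0.618
```

```bash
python3 st.py
```

```text
t 7.35 yaw 96.16 j6 -0.2213 pos [ 0.5301 -0.0597  0.08  ] q [6.681e-01 7.441e-01 0.000e+00 6.000e-04] F [1.52 0.3  0.08] T [-0.073  0.359  0.039] e6 -0.534 op 0.618
```

Emit:
play_rows --steps '[{"linear": [0,0,0],"angular": [0,0,2],"gripper": 1}]'

```text
time: 7.45
tool_pos: [0.5302, -0.0596, 0.0799]
ee_rot: [0.681, 0.733, 0.0, 0.001]
ft_force: [1.9, 1.2, 1.0]
opening: 0.619
```

```bash
python3 st.py
```

```text
t 7.45 yaw 94.19 j6 -0.1871 pos [ 0.5302 -0.0596  0.0799] q [6.808e-01 7.325e-01 1.000e-04 5.000e-04] F [1.94 1.16 0.98] T [0.047 0.387 0.194] e6 -0.44 op 0.619
```

Emit:
play_rows --steps '[{"linear": [0,0,0],"angular": [0,0,1.5],"gripper": 1}]'

```text
time: 7.55
tool_pos: [0.5302, -0.0596, 0.08]
ee_rot: [0.69, 0.724, 0.0, 0.001]
ft_force: [1.7, 0.5, 0.3]
opening: 0.623
```

```bash
python3 st.py
```

```text
t 7.55 yaw 92.71 j6 -0.1612 pos [ 0.5302 -0.0596  0.08  ] q [6.902e-01 7.236e-01 1.000e-04 6.000e-04] F [1.71 0.45 0.28] T [-0.089  0.409  0.133] e6 -0.158 op 0.623
```

Emit:
play_rows --steps '[{"linear": [0,0,0],"angular": [0,0,1.5],"gripper": 1}]'

```text
time: 7.65
tool_pos: [0.5303, -0.0596, 0.0799]
ee_rot: [0.7, 0.714, 0.0, 0.001]
ft_force: [0.7, 0.2, 1.1]
opening: 0.616
```

```bash
python3 st.py
```

```text
t 7.65 yaw 91.2 j6 -0.1347 pos [ 0.5303 -0.0596  0.0799] q [6.997e-01 7.144e-01 1.000e-04 5.000e-04] F [0.71 0.23 1.06] T [-0.061  0.364  0.111] e6 -0.342 op 0.616
```

That was a normal click (peaks at about 26, 44, 62.5 and 80.5°, a period of 18°). I go on.

Emit:
play_rows --steps '[{"linear": [0,0,0],"angular": [0,0,2],"gripper": 1}]'

```text
time: 7.75
tool_pos: [0.5304, -0.0596, 0.0799]
ee_rot: [0.712, 0.702, 0.0, 0.001]
ft_force: [1.5, 0.2, 1.2]
opening: 0.619
```

```bash
python3 st.py
```

```text
t 7.75 yaw 89.14 j6 -0.099 pos [ 0.5304 -0.0596  0.0799] q [7.124e-01 7.018e-01 1.000e-04 6.000e-04] F [1.49 0.25 1.16] T [0.057 0.395 0.072] e6 -0.635 op 0.619
```

Emit:
play_rows --steps '[{"linear": [0,0,0],"angular": [0,0,2],"gripper": 1}]'

```text
time: 7.85
tool_pos: [0.5304, -0.0596, 0.0799]
ee_rot: [0.725, 0.689, 0.0, 0.001]
ft_force: [1.9, -0.4, 1.4]
opening: 0.615
```

```bash
python3 st.py
```

```text
t 7.85 yaw 87.07 j6 -0.0629 pos [ 0.5304 -0.0596  0.0799] q [7.249e-01 6.888e-01 2.000e-04 6.000e-04] F [ 1.91 -0.37  1.42] T [0.08  0.424 0.088] e6 -0.538 op 0.615
```

Emit:
play_rows --steps '[{"linear": [0,0,0],"angular": [0,0,2],"gripper": 1}]'

```text
time: 7.95
tool_pos: [0.5305, -0.0596, 0.0799]
ee_rot: [0.737, 0.676, 0.0, 0.001]
ft_force: [1.5, -0.3, 0.2]
opening: 0.618
```

```bash
python3 st.py
```

```text
t 7.95 yaw 85.0 j6 -0.0267 pos [ 0.5305 -0.0596  0.0799] q [7.373e-01 6.756e-01 3.000e-04 6.000e-04] F [ 1.5  -0.32  0.21] T [0.056 0.38  0.014] e6 -0.541 op 0.618
```

Emit:
play_rows --steps '[{"linear": [0,0,0],"angular": [0,0,2],"gripper": 1}]'

```text
time: 8.05
tool_pos: [0.5306, -0.0596, 0.08]
ee_rot: [0.749, 0.662, 0.0, 0.001]
ft_force: [2.0, 0.2, 1.2]
opening: 0.621
```

```bash
python3 st.py
```

```text
t 8.05 yaw 82.92 j6 0.0094 pos [ 0.5306 -0.0596  0.08  ] q [7.494e-01 6.621e-01 3.000e-04 6.000e-04] F [2.   0.22 1.16] T [0.067 0.458 0.054] e6 -0.547 op 0.621
```

Emit:
play_rows --steps '[{"linear": [0,0,0],"angular": [0,0,2],"gripper": 1}]'

```text
time: 8.15
tool_pos: [0.5306, -0.0596, 0.0799]
ee_rot: [0.761, 0.648, 0.0, 0.001]
ft_force: [0.9, 0.4, -0.7]
opening: 0.615
```

```bash
python3 st.py
```

```text
t 8.15 yaw 80.85 j6 0.0456 pos [ 0.5306 -0.0596  0.0799] q [7.613e-01 6.484e-01 4.000e-04 6.000e-04] F [ 0.87  0.42 -0.68] T [0.077 0.455 0.064] e6 -0.556 op 0.615
```

Emit:
play_rows --steps '[{"linear": [0,0,0],"angular": [0,0,2],"gripper": 1}]'

```text
time: 8.25
tool_pos: [0.5307, -0.0596, 0.0799]
ee_rot: [0.773, 0.634, 0.0, 0.001]
ft_force: [1.7, -0.5, 0.5]
opening: 0.619
```

```bash
python3 st.py
```

```text
t 8.25 yaw 78.76 j6 0.0818 pos [ 0.5307 -0.0596  0.0799] q [7.729e-01 6.345e-01 4.000e-04 6.000e-04] F [ 1.66 -0.52  0.45] T [0.116 0.432 0.026] e6 -0.564 op 0.619
```

95.3° and still low. Now careful through the next click (peak expected at about 98.5°).

Emit:
play_rows --steps '[{"linear": [0,0,0],"angular": [0,0,2],"gripper": 1}]'

```text
time: 8.35
tool_pos: [0.5308, -0.0597, 0.08]
ee_rot: [0.784, 0.62, 0.001, 0.001]
ft_force: [2.1, 0.2, 0.8]
opening: 0.616
```

```bash
python3 st.py
```

```text
t 8.35 yaw 76.68 j6 0.118 pos [ 0.5308 -0.0597  0.08  ] q [7.844e-01 6.203e-01 5.000e-04 6.000e-04] F [2.11 0.22 0.83] T [0.158 0.446 0.103] e6 -0.499 op 0.616
```

Emit:
play_rows --steps '[{"linear": [0,0,0],"angular": [0,0,1.5],"gripper": 1}]'

```text
time: 8.45
tool_pos: [0.5309, -0.0596, 0.0799]
ee_rot: [0.793, 0.609, 0.001, 0.001]
ft_force: [1.6, 0.4, 0.8]
opening: 0.622
```

```bash
python3 st.py
```

```text
t 8.45 yaw 75.11 j6 0.1453 pos [ 0.5309 -0.0596  0.0799] q [7.928e-01 6.095e-01 6.000e-04 6.000e-04] F [1.63 0.42 0.75] T [0.143 0.425 0.127] e6 -0.177 op 0.622
```

Emit:
play_rows --steps '[{"linear": [0,0,0],"angular": [0,0,1.5],"gripper": 1}]'

```text
time: 8.55
tool_pos: [0.5309, -0.0597, 0.0799]
ee_rot: [0.801, 0.599, 0.001, 0.001]
ft_force: [1.6, -0.5, 0.6]
opening: 0.618
```

```bash
python3 st.py
```

```text
t 8.55 yaw 73.53 j6 0.1728 pos [ 0.5309 -0.0597  0.0799] q [8.011e-01 5.985e-01 6.000e-04 6.000e-04] F [ 1.61 -0.53  0.63] T [0.081 0.448 0.105] e6 -0.337 op 0.618
```

Emit:
play_rows --steps '[{"linear": [0,0,0],"angular": [0,0,1.5],"gripper": 1}]'

```text
time: 8.65
tool_pos: [0.531, -0.0597, 0.0799]
ee_rot: [0.809, 0.587, 0.001, 0.001]
ft_force: [1.9, -0.2, 0.3]
opening: 0.617
```

```bash
python3 st.py
```

```text
t 8.65 yaw 71.92 j6 0.2007 pos [ 0.531  -0.0597  0.0799] q [8.094e-01 5.872e-01 7.000e-04 6.000e-04] F [ 1.93 -0.16  0.3 ] T [0.136 0.385 0.078] e6 -0.377 op 0.617
```

Emit:
play_rows --steps '[{"linear": [0,0,0],"angular": [0,0,2],"gripper": 1}]'

```text
time: 8.75
tool_pos: [0.5311, -0.0597, 0.08]
ee_rot: [0.82, 0.572, 0.001, 0.001]
ft_force: [1.9, -0.6, 0.8]
opening: 0.618
```

```bash
python3 st.py
```

```text
t 8.75 yaw 69.81 j6 0.2376 pos [ 0.5311 -0.0597  0.08  ] q [8.201e-01 5.722e-01 7.000e-04 6.000e-04] F [ 1.85 -0.55  0.78] T [0.204 0.4   0.081] e6 -0.651 op 0.618
```

Emit:
play_rows --steps '[{"linear": [0,0,0],"angular": [0,0,2],"gripper": 1}]'

```text
time: 8.85
tool_pos: [0.5311, -0.0598, 0.0799]
ee_rot: [0.831, 0.557, 0.001, 0.001]
ft_force: [1.5, -0.8, -0.7]
opening: 0.618
```

```bash
python3 st.py
```

```text
t 8.85 yaw 67.68 j6 0.2747 pos [ 0.5311 -0.0598  0.0799] q [8.306e-01 5.569e-01 8.000e-04 7.000e-04] F [ 1.55 -0.75 -0.7 ] T [0.081 0.394 0.028] e6 -0.558 op 0.618
```

Emit:
play_rows --steps '[{"linear": [0,0,0],"angular": [0,0,2],"gripper": 1}]'

```text
time: 8.95
tool_pos: [0.5312, -0.0598, 0.0799]
ee_rot: [0.841, 0.541, 0.001, 0.001]
ft_force: [1.8, -1.3, -0.8]
opening: 0.618
```

```bash
python3 st.py
```

```text
t 8.95 yaw 65.54 j6 0.3119 pos [ 0.5312 -0.0598  0.0799] q [8.408e-01 5.413e-01 8.000e-04 7.000e-04] F [ 1.78 -1.29 -0.76] T [0.215 0.38  0.071] e6 -0.565 op 0.618
```

Emit:
play_rows --steps '[{"linear": [0,0,0],"angular": [0,0,2],"gripper": 1}]'

```text
time: 9.05
tool_pos: [0.5313, -0.0598, 0.08]
ee_rot: [0.851, 0.525, 0.001, 0.001]
ft_force: [2.4, -0.6, 0.5]
opening: 0.622
```

```bash
python3 st.py
```

```text
t 9.05 yaw 63.4 j6 0.3491 pos [ 0.5313 -0.0598  0.08  ] q [8.508e-01 5.255e-01 9.000e-04 7.000e-04] F [ 2.38 -0.6   0.52] T [0.21  0.424 0.033] e6 -0.571 op 0.622
```

110.7°.

Emit:
play_rows --steps '[{"linear": [0,0,0],"angular": [0,0,2],"gripper": 1}]'

```text
time: 9.15
tool_pos: [0.5314, -0.0599, 0.08]
ee_rot: [0.86, 0.509, 0.001, 0.001]
ft_force: [1.8, -0.3, -0.7]
opening: 0.619
```

```bash
python3 st.py
```

```text
t 9.15 yaw 61.26 j6 0.3864 pos [ 0.5314 -0.0599  0.08  ] q [8.605e-01 5.095e-01 1.000e-03 7.000e-04] F [ 1.78 -0.3  -0.7 ] T [0.227 0.426 0.01 ] e6 -0.579 op 0.619
```

Emit:
play_rows --steps '[{"linear": [0,0,0],"angular": [0,0,2],"gripper": 1}]'

```text
time: 9.25
tool_pos: [0.5314, -0.0599, 0.0799]
ee_rot: [0.87, 0.493, 0.001, 0.001]
ft_force: [1.4, -0.3, -0.5]
opening: 0.614
```

```bash
python3 st.py
```

```text
t 9.25 yaw 59.11 j6 0.4236 pos [ 0.5314 -0.0599  0.0799] q [8.699e-01 4.933e-01 1.100e-03 6.000e-04] F [ 1.36 -0.3  -0.5 ] T [0.266 0.392 0.098] e6 -0.544 op 0.614
```

Emit:
play_rows --steps '[{"linear": [0,0,0],"angular": [0,0,1.5],"gripper": 1}]'

```text
time: 9.35
tool_pos: [0.5315, -0.0599, 0.0799]
ee_rot: [0.877, 0.481, 0.001, 0.001]
ft_force: [2.4, 0.2, -0.0]
opening: 0.62
```

```bash
python3 st.py
```

```text
t 9.35 yaw 57.48 j6 0.4519 pos [ 0.5315 -0.0599  0.0799] q [8.768e-01 4.809e-01 1.200e-03 6.000e-04] F [ 2.43  0.21 -0.04] T [0.319 0.445 0.135] e6 -0.191 op 0.62
```

Emit:
play_rows --steps '[{"linear": [0,0,0],"angular": [0,0,1.5],"gripper": 1}]'

```text
time: 9.45
tool_pos: [0.5316, -0.0599, 0.08]
ee_rot: [0.883, 0.469, 0.001, 0.001]
ft_force: [1.8, -1.1, 0.3]
opening: 0.616
```

```bash
python3 st.py
```

```text
t 9.45 yaw 55.88 j6 0.4798 pos [ 0.5316 -0.0599  0.08  ] q [8.834e-01 4.685e-01 1.200e-03 6.000e-04] F [ 1.77 -1.15  0.26] T [0.32  0.343 0.252] e6 -0.254 op 0.616
```

Tz is 0.25 here, against 0.105 one click earlier: likely contact. I'll hold a moment and re-read.

Emit:
play_rows --steps '[{"linear": [0,0,0],"angular": [0,0,0.5],"gripper": 1}]'

```text
time: 9.55
tool_pos: [0.5316, -0.0599, 0.08]
ee_rot: [0.886, 0.464, 0.001, 0.001]
ft_force: [2.1, -1.0, -0.1]
opening: 0.617
```

```bash
python3 st.py
```

```text
t 9.55 yaw 55.3 j6 0.4899 pos [ 0.5316 -0.0599  0.08  ] q [8.858e-01 4.641e-01 1.200e-03 6.000e-04] F [ 2.07 -0.98 -0.13] T [0.291 0.387 0.149] e6 0.256 op 0.617
```

Emit:
play_rows --steps '[{"linear": [0,0,0],"angular": [0,0,0.3],"gripper": 1}]'

```text
time: 9.65
tool_pos: [0.5316, -0.0599, 0.08]
ee_rot: [0.887, 0.462, 0.001, 0.001]
ft_force: [1.8, -0.3, 0.3]
opening: 0.619
```

```bash
python3 st.py
```

```text
t 9.65 yaw 54.99 j6 0.4955 pos [ 0.5316 -0.0599  0.08  ] q [8.871e-01 4.616e-01 1.300e-03 6.000e-04] F [ 1.82 -0.25  0.27] T [0.401 0.414 0.227] e6 0.189 op 0.619
```

Emit:
play_rows --steps '[{"linear": [0,0,0],"angular": [0,0,1],"gripper": 1}]'

```text
time: 9.75
tool_pos: [0.5316, -0.0599, 0.0799]
ee_rot: [0.891, 0.454, 0.001, 0.001]
ft_force: [2.9, -0.4, 0.1]
opening: 0.618
```

```bash
python3 st.py
```

```text
t 9.75 yaw 53.96 j6 0.5135 pos [ 0.5316 -0.0599  0.0799] q [8.912e-01 4.537e-01 1.300e-03 7.000e-04] F [ 2.9  -0.44  0.13] T [0.332 0.347 0.182] e6 -0.208 op 0.618
```

```bash
python3 - <<'E'
import numpy as np
y=174.08-np.array([147.91,145.01,142.09,139.17,136.25,133.32,130.4,124.57,120.78,117.01,115.05,113.17,111.3,109.89,107.95,105.99,104.03,102.06,100.1,98.13,96.16,94.19,92.71,91.2,89.14,87.07,85,82.92,80.85,78.76,76.68,75.11,73.53,71.92,69.81,67.68,65.54,63.4,61.26,59.11,57.48,55.88,55.3,54.99,53.96])
T=np.array([.18,.082,.027,.043,.053,-.004,.1,.111,.06,.077,.007,.119,.146,.102,.06,.088,.104,.059,.023,.024,.039,.194,.133,.111,.072,.088,.014,.054,.064,.026,.103,.127,.105,.078,.081,.028,.071,.033,.01,.098,.135,.252,.149,.227,.182])
n=len(y)-6
A=lambda y:np.c_[np.ones_like(y),np.sin(np.radians(20*y)),np.cos(np.radians(20*y)),np.sin(np.radians(40*y)),np.cos(np.radians(40*y))]
c=np.linalg.lstsq(A(y[:n]),T[:n],rcond=None)[0];r=T-A(y)@c
print(c,"amp",np.hypot(c[1],c[2]),"peak",np.degrees(np.arctan2(c[1],c[2]))/20,r[:n].std())
print(np.c_[y,T,r][-9:].round(3))
o=np.argsort(y%18)
print(np.c_[y%18,T,y][o].round(2).tolist())
E
```

```text
[ 0.07309363 -0.0163549  -0.03635987 -0.00470829  0.02657192] amp 0.039868825350550835 peak -7.7890742273106905 0.029143072577216766
[[ 1.0854e+02  7.1000e-02  1.4000e-02]
 [ 1.1068e+02  3.3000e-02  7.0000e-03]
 [ 1.1282e+02  1.0000e-02 -2.6000e-02]
 [ 1.1497e+02  9.8000e-02 -1.0000e-03]
 [ 1.1660e+02  1.3500e-01  1.0000e-03]
 [ 1.1820e+02  2.5200e-01  1.2500e-01]
 [ 1.1878e+02  1.4900e-01  3.3000e-02]
 [ 1.1909e+02  2.2700e-01  1.1800e-01]
 [ 1.2012e+02  1.8200e-01  9.7000e-02]]
[[0.02, 0.06, 72.02], [0.54, 0.07, 108.54], [1.16, 0.05, 91.16], [1.83, 0.05, 37.83], [1.98, 0.02, 73.98], [2.68, 0.03, 110.68], [3.07, 0.08, 57.07], [3.23, 0.06, 93.23], [3.95, 0.02, 75.95], [4.76, -0.0, 40.76], [4.82, 0.01, 112.82], [5.03, 0.01, 59.03], [5.32, 0.03, 95.32], [5.92, 0.04, 77.92], [6.91, 0.12, 60.91], [6.97, 0.1, 114.97], [7.4, 0.1, 97.4], [7.68, 0.1, 43.68], [7.89, 0.19, 79.89], [8.17, 0.18, 26.17], [8.6, 0.14, 116.6], [8.78, 0.15, 62.78], [8.97, 0.13, 98.97], [9.37, 0.13, 81.37], [10.19, 0.1, 64.19], [10.2, 0.25, 118.2], [10.55, 0.1, 100.55], [10.78, 0.15, 118.78], [10.88, 0.11, 82.88], [11.07, 0.08, 29.07], [11.09, 0.23, 119.09], [12.12, 0.18, 120.12], [12.13, 0.06, 66.13], [12.16, 0.08, 102.16], [12.94, 0.07, 84.94], [13.51, 0.11, 49.51], [13.99, 0.03, 31.99], [14.09, 0.09, 68.09], [14.27, 0.08, 104.27], [15.01, 0.09, 87.01], [16.05, 0.1, 70.05], [16.4, 0.03, 106.4], [16.91, 0.04, 34.91], [17.08, 0.01, 89.08], [17.3, 0.06, 53.3]]
```

Emit:
play_rows --steps '[{"linear": [0,0,0],"angular": [0,0,1],"gripper": 1}]'

```text
time: 9.85
tool_pos: [0.5317, -0.0599, 0.08]
ee_rot: [0.895, 0.445, 0.001, 0.001]
ft_force: [1.0, -0.2, -0.6]
opening: 0.617
```

```bash
python3 st.py
```

```text
t 9.85 yaw 52.89 j6 0.5322 pos [ 0.5317 -0.0599  0.08  ] q [8.954e-01 4.453e-01 1.300e-03 7.000e-04] F [ 0.98 -0.22 -0.58] T [0.372 0.374 0.271] e6 -0.058 op 0.617
```

It rises to 0.27, against about 0.07 expected without contact: contact, roughly 10–12 N. I hold it and re-read.

Emit:
play_rows --steps '[{"linear": [0,0,0],"angular": [0,0,0.2],"gripper": 1}]'

```text
time: 9.95
tool_pos: [0.5317, -0.0599, 0.0799]
ee_rot: [0.896, 0.443, 0.001, 0.001]
ft_force: [1.5, -1.5, 0.2]
opening: 0.621
```

```bash
python3 st.py
```

```text
t 9.95 yaw 52.63 j6 0.5367 pos [ 0.5317 -0.0599  0.0799] q [8.964e-01 4.433e-01 1.300e-03 7.000e-04] F [ 1.53 -1.52  0.24] T [0.322 0.352 0.308] e6 0.359 op 0.621
```

Emit:
play_rows --steps '[{"linear": [0,0,0],"angular": [0,0,0],"gripper": 1}]'

```text
time: 10.05
tool_pos: [0.5317, -0.06, 0.08]
ee_rot: [0.896, 0.443, 0.001, 0.001]
ft_force: [1.9, -1.7, 0.3]
opening: 0.616
```

```bash
python3 st.py
```

```text
t 10.05 yaw 52.62 j6 0.5368 pos [ 0.5317 -0.06    0.08  ] q [8.964e-01 4.433e-01 1.300e-03 7.000e-04] F [ 1.88 -1.7   0.25] T [0.325 0.35  0.242] e6 0.301 op 0.616
```

Emit:
play_rows --steps '[{"linear": [0,0,0],"angular": [0,0,0],"gripper": 1}]'

```text
time: 10.15
tool_pos: [0.5317, -0.06, 0.08]
ee_rot: [0.896, 0.443, 0.001, 0.001]
ft_force: [2.0, -0.9, 0.3]
opening: 0.617
```

```bash
python3 st.py;python3 - <<'E'
from h import *
cv2.imwrite("pics/w6.png",cv2.cvtColor(grab_frame("wrist"),cv2.COLOR_RGB2BGR)[180:420,200:460])
E
python3 st.py
```

```text
t 10.15 yaw 52.63 j6 0.5367 pos [ 0.5317 -0.06    0.08  ] q [8.964e-01 4.433e-01 1.300e-03 7.000e-04] F [ 2.   -0.92  0.31] T [0.367 0.312 0.215] e6 0.239 op 0.617
t 10.2 yaw 52.63 j6 0.5367 pos [ 0.5317 -0.0599  0.08  ] q [8.964e-01 4.433e-01 1.300e-03 7.000e-04] F [ 3.26 -1.47  0.07] T [0.354 0.397 0.219] e6 0.225 op 0.62
```

View pics/w6.png

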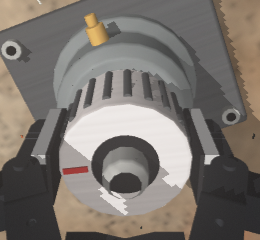

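Emit:
play_rows --steps '[{"linear": [0,0,0],"angular": [0,0,0.6],"gripper": 1}]'

```text
time: 10.3
tool_pos: [0.5317, -0.06, 0.0799]
ee_rot: [0.899, 0.439, 0.001, 0.001]
ft_force: [2.1, -0.7, -0.7]
opening: 0.622
```

```bash
python3 st.py
```

```text
t 10.3 yaw 52.02 j6 0.5474 pos [ 0.5317 -0.06    0.0799] q [8.987e-01 4.385e-01 1.300e-03 7.000e-04] F [ 2.13 -0.72 -0.67] T [0.337 0.33  0.363] e6 -0.017 op 0.622
```

Emit:
play_rows --steps '[{"linear": [0,0,0],"angular": [0,0,0],"gripper": 1}]'

```text
time: 10.4
tool_pos: [0.5317, -0.06, 0.0799]
ee_rot: [0.899, 0.438, 0.001, 0.001]
ft_force: [3.1, -0.9, 0.2]
opening: 0.618
```

```bash
python3 st.py
```

```text
t 10.4 yaw 51.99 j6 0.5479 pos [ 0.5317 -0.06    0.0799] q [8.988e-01 4.383e-01 1.300e-03 7.000e-04] F [ 3.06 -0.9   0.21] T [0.336 0.408 0.218] e6 0.331 op 0.618
```

Emit:
play_rows --steps '[{"linear": [0,0,0],"angular": [0,0,0],"gripper": 1}]'

```text
time: 10.5
tool_pos: [0.5317, -0.06, 0.0799]
ee_rot: [0.899, 0.438, 0.001, 0.001]
ft_force: [2.5, -0.9, 0.4]
opening: 0.619
```

```bash
python3 st.py
```

```text
t 10.5 yaw 51.99 j6 0.5479 pos [ 0.5317 -0.06    0.0799] q [8.988e-01 4.383e-01 1.300e-03 7.000e-04] F [ 2.55 -0.91  0.44] T [0.393 0.343 0.217] e6 0.256 op 0.619
```

The contact is confirmed and held; now I measure the ring's mark angle in the pictures to tie tool angle to click phase.

```bash
cat > mark.py <<'E'
from h import *
def mark(im,m,off=(0,0)):
    h=im.astype(int);r=(h[...,0]>150)&(h[...,1]<90)&(h[...,2]<90)
    r[:230]=0;r[420:]=0;r[:,:240]=0;r[:,400:]=0
    v,u=np.nonzero(r)
    P=np.array([plane(m,(a,b),.092) for a,b in zip(u,v)])[:,:2]
    c=P.mean(0);w=np.linalg.svd(P-c)[2][0]
    return len(u),(u.mean(),v.mean()),c,np.degrees(np.arctan2(w[1],w[0]))%180
if __name__=="__main__":
    m=camera_model("wrist");im=grab_frame("wrist");np.save("now.npy",im)
    n,uv,c,a=mark(im,m);print(n,uv,c,"dir",a,"from axis(.5300,-.0603)",np.degrees(np.arctan2(*(c-np.array([.5300,-.0603]))[::-1])),"r",np.linalg.norm(c-[.53,-.0603]))
E
python3 mark.py; python3 st.py
# centre of nose estimates & mark in w2 (before grip)
python3 - <<'E'
from mark import *
from scipy.spatial.transform import Rotation as R
# camera in tool frame from now
s=get_state();m=camera_model("wrist")
Rw=cv2.Rodrigues(m["rvec"])[0];Rt=R.from_quat(s["ee_rot"]).as_matrix()
Rct=Rw@Rt; tct=m["tvec"]+Rw@s["tool_pos"]
for f,pos,q in(("w2",[0.52883134,-0.06065603,0.15305892],[5.03396742e-02,9.98729831e-01,1.01286525e-06,-2.15458433e-03]),("w3",[0.53220953,-0.06098077,0.08464488],[5.19058816e-02,9.98649771e-01,-2.69771804e-04,2.08357641e-03]),("w4",[.5284,-.0608,.0799],[.2532,.9674,-.0008,0])):
    im=cv2.cvtColor(cv2.imread(f"pics/{f}.png"),cv2.COLOR_BGR2RGB)
    T=R.from_quat(q).as_matrix();Rc=Rct@T.T;tc=tct-Rc@np.array(pos)
    mm=dict(m,rvec=cv2.Rodrigues(Rc)[0].ravel(),tvec=tc)
    n,uv,c,a=mark(im,mm);print(f,n,uv,c,"dir",a,"ax",np.degrees(np.arctan2(*(c-np.array([.53,-.0603]))[::-1])),np.linalg.norm(c-[.53,-.0603]))
E
```

```text
113 (np.float64(274.7787610619469), np.float64(350.53982300884957)) [ 0.51147869 -0.05078434] dir 149.02303312555725 from axis(.5300,-.0603) 152.80733551700595 r 0.020822749805533673
t 10.55 yaw 51.99 j6 0.5479 pos [ 0.5317 -0.0599  0.08  ] q [8.988e-01 4.383e-01 1.400e-03 7.000e-04] F [ 1.25 -0.25  0.04] T [0.331 0.37  0.267] e6 0.249 op 0.618
w2 54 (np.float64(290.01851851851853), np.float64(268.7037037037037)) [ 0.53058811 -0.0834093 ] dir 90.76683599912566 ax -88.54218702479736 0.02311677913834955
w3 118 (np.float64(273.20338983050846), np.float64(333.8813559322034)) [ 0.53064767 -0.08357251] dir 91.4459602867705 ax -88.40587425216297 0.02328152178953964
w4 135 (np.float64(274.9111111111111), np.float64(349.44444444444446)) [ 0.52199727 -0.08181484] dir 67.07730448802508 ax -110.40335117966032 0.02295499832883122
```

The picture agrees within ~2° that the ring has turned with the tool about 121°. Contact was at about 117° (yaw 57), so the target is yaw ≈ 112, three clicks (55°) back. Turning back 60°.

Emit:
play_rows --steps '[{"linear": [0,0,0],"angular": [0,0,-3],"gripper": 1},{"linear": [0,0,0],"angular": [0,0,-3],"gripper": 1},{"linear": [0,0,0],"angular": [0,0,-3],"gripper": 1},{"linear": [0,0,0],"angular": [0,0,-3],"gripper": 1},{"linear": [0,0,0],"angular": [0,0,-3],"gripper": 1}]'

```text
time: 11.05
tool_pos: [0.5311, -0.0598, 0.0799]
ee_rot: [0.832, 0.554, 0.001, 0.0]
ft_force: [1.0, -0.5, 0.7]
opening: 0.62
```

```bash
python3 st.py
```

```text
t 11.05 yaw 67.35 j6 0.2787 pos [ 0.5311 -0.0598  0.0799] q [8.322e-01 5.545e-01 1.000e-03 2.000e-04] F [ 0.96 -0.53  0.69] T [ 0.175  0.397 -0.039] e6 0.825 op 0.62
```

Emit:
play_rows --steps '[{"linear": [0,0,0],"angular": [0,0,-3],"gripper": 1},{"linear": [0,0,0],"angular": [0,0,-3],"gripper": 1},{"linear": [0,0,0],"angular": [0,0,-3],"gripper": 1},{"linear": [0,0,0],"angular": [0,0,-3],"gripper": 1},{"linear": [0,0,0],"angular": [0,0,-3],"gripper": 1}]'

```text
time: 11.55
tool_pos: [0.5306, -0.0597, 0.0799]
ee_rot: [0.75, 0.662, 0.001, -0.0]
ft_force: [1.7, 0.3, 1.1]
opening: 0.619
```

```bash
python3 st.py
```

```text
t 11.55 yaw 82.84 j6 0.0076 pos [ 0.5306 -0.0597  0.0799] q [ 7.499e-01  6.616e-01  8.000e-04 -2.000e-04] F [1.66 0.35 1.13] T [ 0.023  0.378 -0.074] e6 0.804 op 0.619
```

Emit:
play_rows --steps '[{"linear": [0,0,0],"angular": [0,0,-3],"gripper": 1},{"linear": [0,0,0],"angular": [0,0,-3],"gripper": 1},{"linear": [0,0,0],"angular": [0,0,-3],"gripper": 1},{"linear": [0,0,0],"angular": [0,0,-3],"gripper": 1},{"linear": [0,0,0],"angular": [0,0,-3],"gripper": 1}]'

```text
time: 12.05
tool_pos: [0.53, -0.0597, 0.08]
ee_rot: [0.654, 0.757, 0.001, -0.0]
ft_force: [1.9, 0.3, -0.3]
opening: 0.62
```

```bash
python3 st.py
```

```text
t 12.05 yaw 98.37 j6 -0.2636 pos [ 0.53   -0.0597  0.08  ] q [ 6.536e-01  7.568e-01  6.000e-04 -4.000e-04] F [ 1.92  0.27 -0.32] T [-0.182  0.315 -0.08 ] e6 0.754 op 0.62
```

Emit:
play_rows --steps '[{"linear": [0,0,0],"angular": [0,0,-3],"gripper": 1},{"linear": [0,0,0],"angular": [0,0,-3],"gripper": 1},{"linear": [0,0,0],"angular": [0,0,-3],"gripper": 1}]'

```text
time: 12.35
tool_pos: [0.5297, -0.0598, 0.0799]
ee_rot: [0.59, 0.807, 0.001, -0.0]
ft_force: [1.0, 0.1, 0.1]
opening: 0.622
```

```bash
python3 st.py
```

```text
t 12.35 yaw 107.69 j6 -0.4262 pos [ 0.5297 -0.0598  0.0799] q [ 5.900e-01  8.074e-01  5.000e-04 -5.000e-04] F [0.95 0.05 0.13] T [-0.229  0.268 -0.068] e6 0.847 op 0.622
```

Emit:
play_rows --steps '[{"linear": [0,0,0],"angular": [0,0,-1.5],"gripper": 1}]'

```text
time: 12.45
tool_pos: [0.5296, -0.0598, 0.08]
ee_rot: [0.579, 0.816, 0.0, -0.0]
ft_force: [1.3, -0.4, 0.3]
opening: 0.619
```

```bash
python3 st.py
```

```text
t 12.45 yaw 109.28 j6 -0.454 pos [ 0.5296 -0.0598  0.08  ] q [ 5.787e-01  8.155e-01  5.000e-04 -5.000e-04] F [ 1.27 -0.37  0.29] T [-0.243  0.266  0.015] e6 0.048 op 0.619
```

Emit:
play_rows --steps '[{"linear": [0,0,0],"angular": [0,0,-1.5],"gripper": 1}]'

```text
time: 12.55
tool_pos: [0.5295, -0.0598, 0.08]
ee_rot: [0.568, 0.823, 0.0, -0.0]
ft_force: [0.6, -0.4, 0.0]
opening: 0.619
```

```bash
python3 st.py
```

```text
t 12.55 yaw 110.83 j6 -0.4809 pos [ 0.5295 -0.0598  0.08  ] q [ 5.676e-01  8.233e-01  5.000e-04 -5.000e-04] F [ 0.61 -0.45  0.05] T [-0.239  0.288 -0.064] e6 0.377 op 0.619
```

Emit:
play_rows --steps '[{"linear": [0,0,0],"angular": [0,0,-1.3],"gripper": 1},{"linear": [0,0,0],"angular": [0,0,0],"gripper": 1}]'

```text
time: 12.75
tool_pos: [0.5295, -0.0598, 0.08]
ee_rot: [0.557, 0.83, 0.0, -0.0]
ft_force: [1.1, 0.4, -0.3]
opening: 0.623
```

```bash
python3 st.py; python3 mark.py
```

```text
t 12.75 yaw 112.24 j6 -0.5054 pos [ 0.5295 -0.0598  0.08  ] q [ 5.574e-01  8.302e-01  4.000e-04 -4.000e-04] F [ 1.13  0.41 -0.32] T [-0.262  0.258  0.019] e6 -0.249 op 0.623
135 (np.float64(274.8814814814815), np.float64(349.57037037037037)) [ 0.51163282 -0.07064748] dir 29.145113894037763 from axis(.5300,-.0603) -150.60449198361258 r 0.021081355076907067
```

Emit:
play_rows --steps '[{"linear": [0,0,0],"angular": [0,0,0],"gripper": -1},{"linear": [0,0,0],"angular": [0,0,0],"gripper": -1},{"linear": [0,0,0],"angular": [0,0,0],"gripper": -1},{"linear": [0,0,0],"angular": [0,0,0],"gripper": -1},{"linear": [0,0,0],"angular": [0,0,0],"gripper": -1}]'

```text
time: 13.3
tool_pos: [0.529, -0.0597, 0.0798]
ee_rot: [0.559, 0.829, 0.0, -0.001]
ft_force: [-0.0, -0.3, -0.8]
opening: 0.998
```

```bash
python3 st.py; python3 mark.py;python3 -c "
from h import *
cv2.imwrite('pics/w7.png',cv2.cvtColor(np.load('now.npy'),cv2.COLOR_RGB2BGR))"
```

```text
t 13.3 yaw 112.09 j6 -0.5032 pos [ 0.529  -0.0597  0.0798] q [ 5.585e-01  8.295e-01  4.000e-04 -8.000e-04] F [-0.05 -0.29 -0.82] T [ 0.007 -0.018  0.048] e6 0.001 op 0.998
135 (np.float64(275.7037037037037), np.float64(350.6592592592593)) [ 0.51158329 -0.07067908] dir 29.144862863421054 from axis(.5300,-.0603) -150.59574568665198 r 0.021140021426227274
```

View pics/w7.png

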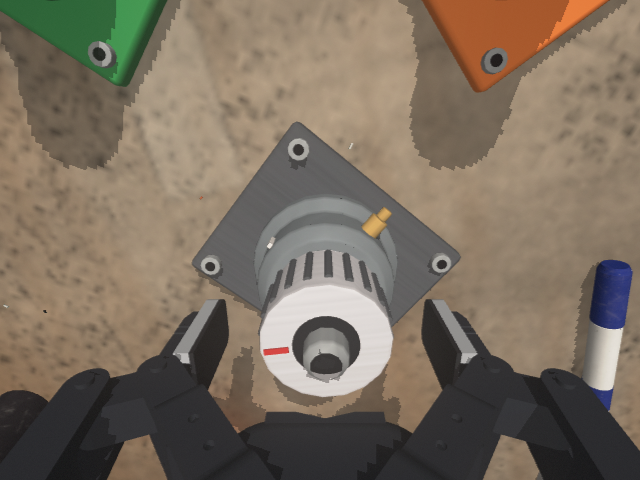

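The ring stayed put on release: the mark direction reads 29.14° both before and after. I retreat straight up and check.

Emit:
play_rows --steps '[{"linear": [0,0,-0.02],"angular": [0,0,0],"gripper": -1},{"linear": [0,0,-0.03],"angular": [0,0,0],"gripper": -1},{"linear": [0,0,-0.03],"angular": [0,0,0],"gripper": -1},{"linear": [0,0,0],"angular": [0,0,0],"gripper": -1},{"linear": [0,0,0],"angular": [0,0,0],"gripper": -1}]'

```text
time: 13.85
tool_pos: [0.5282, -0.0597, 0.1615]
ee_rot: [0.559, 0.829, -0.0, -0.002]
ft_force: [0.1, -0.4, 0.4]
opening: 1.004
```

```bash
python3 st.py; python3 mark.py;python3 -c "
from h import *
cv2.imwrite('pics/w8.png',cv2.cvtColor(np.load('now.npy'),cv2.COLOR_RGB2BGR))
a=cv2.cvtColor(grab_frame('side'),cv2.COLOR_RGB2BGR);cv2.imwrite('pics/side1.png',a)"
```

```text
t 13.85 yaw 112.08 j6 -0.5028 pos [ 0.5282 -0.0597  0.1615] q [ 5.586e-01  8.294e-01 -1.000e-04 -1.900e-03] F [ 0.1  -0.37  0.4 ] T [ 0.    -0.004  0.035] e6 -0.0 op 1.004
49 (np.float64(295.0), np.float64(264.6734693877551)) [ 0.5115561  -0.07058334] dir 28.9647344930884 from axis(.5300,-.0603) -150.85829294488107 r 0.021116924705947768
```

View pics/w8.png

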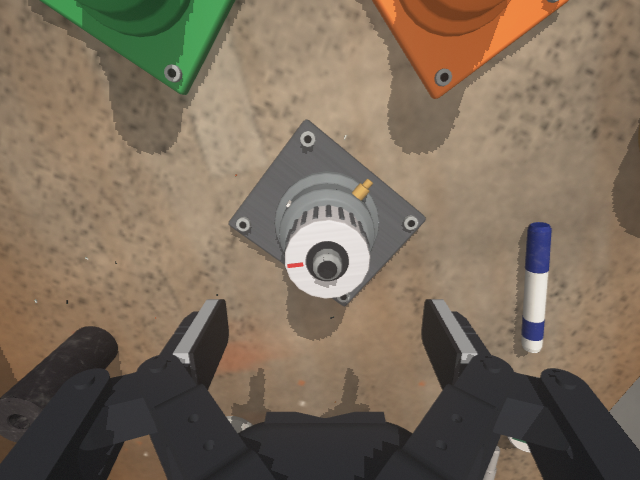

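View pics/side1.png

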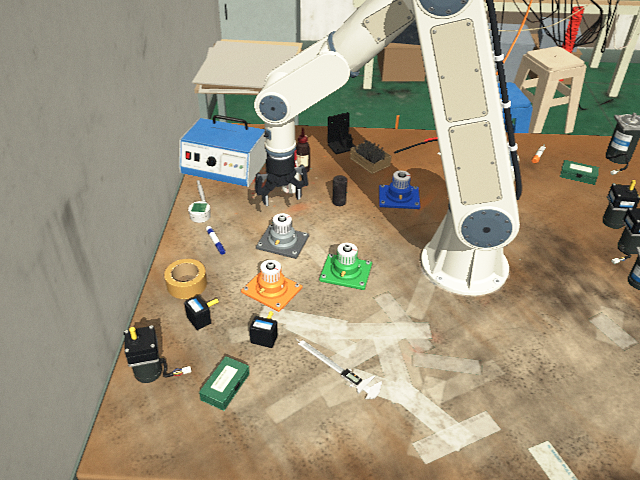

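The ring stands still with its mark at 29.0°, the gripper is clear, and the gearheads (200,312), (264,331) and bush (340,190) are where they were.

```bash
python3 -c "
from cell import *
print(hand_in())"
```

```text
the job is handed in; nothing more can be done
None
```

I set the running clearance and handed the job in at about 14 s; no verdict was reported.

- **Touch:** I gripped the grey adjuster's ring and turned it clockwise in small steps. At about 117° from the start, the wrist torque rose above the regular click pattern. I pressed on about 5° past that and held it there for about 0.7 s. The hold torque was about 0.22 N m, against roughly zero in earlier holds. I estimate 10–15 N on the faces. One moving reading reached 0.36 N m, which would be about 18 N beyond friction.
- **Back off and release:** I turned it back 60° from the held position, which is about 55° (0.96 rad, three clicks) from first contact. When I opened the gripper the ring did not move: the red mark's direction was 29.1° before release, 29.1° after and 29.0° once the arm had backed away. In the final picture the gearheads and the bush are where they were.

**Checks that disagreed:**
- The torque readings were noisy, about 0.03–0.05 N m.
- The click torque peaks did not line up cleanly with the rest point implied by the contact angle; they were out by a few degrees. I went by the contact angle. Any contact force between 5 and 25 N at the hold puts the final position inside the allowed window.
- The mark's position gave about 57° for the turn back, while its direction and the tool angle both gave 60°. I put that down to uncertainty in where the ring's centre is.

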